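# Take a finished syringe out of its driver and hold it up level for reading

## Robot

A 6-joint arm with a two-finger parallel gripper is mounted at the origin on a cart in front of the work surface, level with it; the furniture and walls round the work are solid. World frame = base frame: x ahead of the robot, y to its left, z up, the work surface at z = 0. Lengths are in mm, angles in rad, forces in N, time in s.
With the tool pointing down it reaches from about 350 to 975 mm from the base axis. Payload 7.1 kg.
Tool frame: the origin (TCP) lies at the very end of the fingers, on their centre line; the grasp point (between the pads) lies ctrl.hold_point_z behind it (ctrl.hold_point_z is the distance from the TCP to the grasp point, in mm); z points along the fingers, y is the line along which they close (so a half turn about z gives the same grasp; the last joint's range is limited). The gripper opens to 88 mm and grips with 3 to 60 N. Pads are 20 mm wide; open, the fingers measure 115 mm over their backs; the gripper's body (75 mm by 178 mm) begins 61 mm behind the grasp point.
Start: joints at [1.111, 0.423, 1.63, -0, 1.089, -0.019], TCP at [266.632, 565.254, 186.575] pointing down, gripper open.
Joint ranges: [-3, 3], [-0.9, 2.11], [0.09, 2.58], [-1.31, 4.45], [0.11, 2.69], [-2.54, 2.54]. Speed limits (rad/s): [2.39, 2.39, 3.01, 3.14, 3.14, 3.14].

## Interface

Orientations are given as a rotation vector (axis times angle).
In Python, from workcell import ctrl gives the robot as it stands. The module is installed in compiled form; this text tells all that it offers.
- The arm moves only by the shell command python3 -m creep 'ROWS'. ROWS is JSON, a list of rows, each an object with "translation": the shift along the tool's x, y, z in mm, a list of three; "angular": the turn, a rotation vector about the tool's x, y, z in rad, a list of three; "jaw": the opening, from 0 (shut) to 1 (fully open). A call has exactly 8 rows; each row is the pose to reach, as a shift and turn from the pose commanded when the call began, along the tool's axes at that moment; what a row does not reach only later rows make up. A row lasts 1/8 s, in which the tool goes at most 62.5 mm and 10.7 degrees, less where a joint would pass 70% of its speed; a pose out of reach is approached as far as the arm can. A call with a gripper value outside its range is refused whole. The fingers move at their own pace and stop on an object; the grip force is fixed at half the most. Time passes only in rows, so rows that repeat a pose let the fingers close, or fill a call up. It gives the time, the measured TCP pose, the force, the opening and the grip force at its end, in the units of the state.
- ctrl.get_obs(): the state, without advancing time (a new reading comes with each control period).
- ctrl.get_image(name): name is "side" or "top"; returns the picture (420x560x3 uint8, red, green, blue); there is no depth.
- ctrl.camera_info(name): a dict with "camera_matrix" (3x3 intrinsics, pixels), "world_from_camera" (4x4, takes a point from camera to world coordinates). Camera axes: x right, y up, looking along -z (the intrinsics and any distortion apply to the point x, -y, -z); pixel columns grow to the right and rows downward; lengths in mm; the calibration is good to about 2 mm. A picture is of the moment at which its call begins. camera_info takes no time and is no camera call.
- ctrl.close_job(): hands the job in; it is judged then, once.
Trained networks look in the newest picture that a camera, given by its name, has taken for a name from the list of things; names that differ only in an ending like _2 or _b are one class to them, and where a whole thing is asked for, a point or a joint stands for the part that bears it (a point fixed in the world has none). Each returns a list of dicts, best first, with "score" (0 to 1); they miss things now and then, are a little off and sometimes report something else, mostly with a low value. They report only what shows in the picture. A call takes as long as a camera call. They do not tell look-alikes from the thing itself.
- ctrl.look_for(camera, label): "rect" ([left, top, right, bottom] in pixels, round what is visible of it).
The state is a dict: "t": time; "qpos": joint angles; "qvel": joint speeds; "joint_torque": joint torques, N m; "ee_pos": TCP position; "orientation": TCP orientation; "ft_force": force on the tool from outside, world axes, zero at the start; "moment": the same for the moment, N m; "width": finger opening in mm; "grasp_force": force on a finger pad.
Only numpy, scipy, OpenCV 4.12 (cv2) and the standard library are available. Lean on these libraries where they do the work, as an engineer would, in place of code of your own. Each camera call takes 0.05 s, during which the arm holds its last target. There are 200 camera calls.

## Task

The infusion is finished: slide the syringe driver's carriage fully back to its stop, so that its claw comes off the thumb plate of the plunger while the syringe still lies in its cradle. Then grip the syringe by its barrel, lift it straight up out of the cradle to about 15 cm above where it lay, and keep it there, level and still, for at least three seconds so that the remaining volume can be read. Finish while still holding it there over the driver, with the carriage left at its stop; do not tip the syringe or push the things round the driver about.

Things in the scene. Friction and masses are not known exactly. Their poses are not given: they have to be found in the camera images.
- syringe: Plastic syringe, 116 mm long, 30 g, level in the driver's cradle. Origin under the barrel's axis on its underside, 54 mm above the worktop; +y towards the plunger's thumb plate (20 mm wide, y = 56 to 58), -y to the nozzle, z up. Barrel 18 mm wide (x), 19 high, y = -55 to +37; finger flange 25 wide at y = 36. Both sides are free down to the driver's deck (14 mm below) from y = -37 to +20: grip there.
- driver: Syringe driver: flat housing fixed on the worktop, 112 (x) x 250 (y) mm, flat deck 40 mm up. Origin on the worktop under its centre; +y: the carriage slides back this way (the syringe's +y too). Syringe origin at (14, -38, 54) mm, carriage track at x = 14. Barrel clamp, swung aside, on the deck at x = 42 to 53, y = -120 to -84, 14 high. Place and yaw vary.
- cradle (a point): Point on the driver under the syringe's origin (same place and axes at the start). Three U saddles, 40 mm wide over their side walls, carry the syringe at y = -51 to -39, +22 to +32.5 and +39.5 to +44.5; walls reach 9 mm above its underside, about 1.5 mm clear of the barrel, the finger flange stands in the slot between the last two: the syringe leaves only straight up.
- carriage (a joint): Carriage position along the driver's +y, m: 0 at the plunger, 0.045 fully back at its stop. Starts at 0 to 0.006 with its claw over the plunger's thumb plate, which bars the syringe from being lifted; the claw is clear from 0.014 on. About 2 N of friction; stays where it is left.
- carriage_grip (a point): Centre of the top face of the carriage's upright ribbed grip, 89 mm above the worktop; axes as the driver's. Grip 24 mm wide (x), 32 long (y, slide direction), both x sides free to 35 mm below the top, where the 44 mm wide foot begins. The claw (24 wide, 5 thick) reaches 16 mm from the grip towards the syringe (-y), 8 mm below the top.
- torch: Bystander: pen torch, 14 x 129 x 14 mm, lying on the grey folder on the right of the worktop. Origin on its underside.
- canister: Bystander: round lidded steel canister, 68 mm wide, 86 mm high, at the back of the worktop. Origin under its centre.
- gauze: Bystander: flat sealed gauze pouch, 60 x 88 x 9 mm, on the worktop on the robot's side of the driver. Origin under its centre.
- tape: Bystander: roll of tape lying flat, 58 mm wide, 12 mm high, on the robot's side of the driver. Origin under its centre.
- drug_vial: Bystander: small stoppered vial, 25 mm wide, 49 mm high, standing on the worktop on the far side of the driver. Origin under its centre.
- cup: Bystander: small steel cup, 63 mm wide, 38 mm high, at the back of the worktop. Origin under its centre.
There are look-alikes about, which are no part of the job. Leave any pink look-alike of the syringe alone.

How it is judged:
By the outcome, as a careful person would: the job done as asked, in the order asked, and still so for the second after the job is handed in, while the arm keeps its last pose, push and grip.
It also fails if it takes over 50 s, if anything falls off the work surface, if the arm or the gripper's body presses on something with over 40 N, if the wrist force passes 120 N, or if a joint passes its speed limit or range.

## Working session

There is one attempt and no reset: what is moved stays moved. The work goes in short steps, Python scripts to look and compute and a shell command to move; the robot and the scene stay as the last step left them, time stands still between calls to the robot, and variables do not carry over. Pictures are saved under pics/ and viewed, at most 10 in all, crops included, and the job is handed in when it is done.

```bash
mkdir -p pics
python3 - <<'E'
from workcell import ctrl
import cv2,numpy as np
np.set_printoptions(precision=4,suppress=True)
for n in("side","top"):
    im=ctrl.get_image(n); cv2.imwrite(f"pics/{n}0.png",im[...,::-1])
    c=ctrl.camera_info(n);print(n,c)
    for l in("syringe","driver","carriage_grip"):
        print(l,[(r["score"],np.round(r["rect"])) for r in ctrl.look_for(n,l)])
o=ctrl.get_obs();print(o["t"],o["ee_pos"],o["orientation"],ctrl.hold_point_z,o["width"])
E
```

```text
side {'camera_matrix': array([[483.1478,   0.    , 281.3697],
       [  0.    , 483.1478, 207.7644],
       [  0.    ,   0.    ,   1.    ]]), 'world_from_camera': array([[  -0.9997,    0.0112,   -0.0197,  529.617 ],
       [  -0.0227,   -0.5059,    0.8623, 1058.28  ],
       [  -0.0004,    0.8625,    0.506 ,  745.4854],
       [   0.    ,    0.    ,    0.    ,    1.    ]])}
syringe [(0.85, array([347., 293., 375., 328.]))]
driver [(0.58, array([269., 212., 329., 277.]))]
carriage_grip [(0.84, array([280., 229., 298., 249.]))]
top {'camera_matrix': array([[492.3901,   0.    , 278.7469],
       [  0.    , 492.3901, 214.5452],
       [  0.    ,   0.    ,   1.    ]]), 'world_from_camera': array([[  -0.0516,    0.9746,   -0.2179,  288.5525],
       [  -0.9987,   -0.0502,    0.012 ,  -55.966 ],
       [   0.0007,    0.2182,    0.9759, 1275.2499],
       [   0.    ,    0.    ,    0.    ,    1.    ]])}
syringe [(0.85, array([141., 289., 178., 306.])), (0.61, array([247., 229., 283., 238.]))]
driver [(0.89, array([195., 213., 296., 268.]))]
carriage_grip [(0.75, array([269., 201., 279., 214.])), (0.53, array([222., 220., 245., 237.]))]
0.4 [266.5977 565.1932 186.4586] [-0.6868 -3.0655  0.0003] 18.700000000000003 88.00550617032286
```

View pics/top0.png

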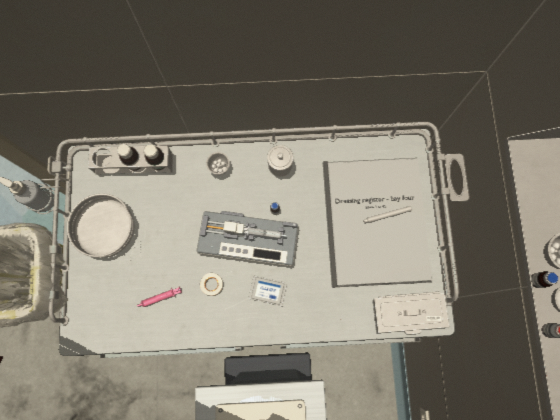

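View pics/side0.png

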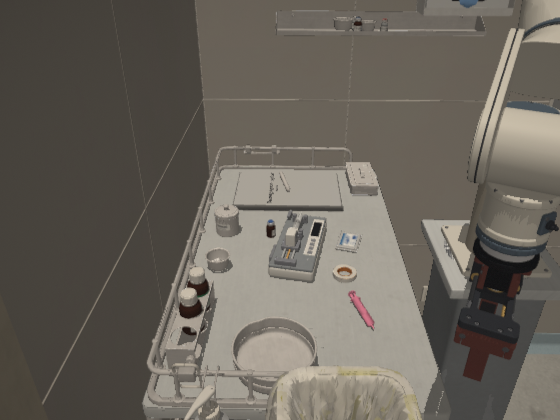

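The top view shows the driver at about (247,240), with a white block at (233,228) that is probably the carriage grip. The syringe lies to the right of it at about (265,233). Candidates for the syringe are the pink look-alike at (160,297), which I reject, the clear one in the driver at (265,233), which I choose, and the pen torch at (388,214). Next is a close crop to check.

Run:
```python
import cv2,numpy as np
a=cv2.imread("pics/top0.png")[200:275,190:302]; b=cv2.imread("pics/side0.png")[205:285,262:335]
a=cv2.resize(a,None,fx=7,fy=7,interpolation=cv2.INTER_CUBIC)
cv2.imwrite("pics/topc.png",a);cv2.imwrite("pics/sidec.png",cv2.resize(b,None,fx=7,fy=7,interpolation=cv2.INTER_CUBIC))
```

```text
(no output)
```

View pics/topc.png

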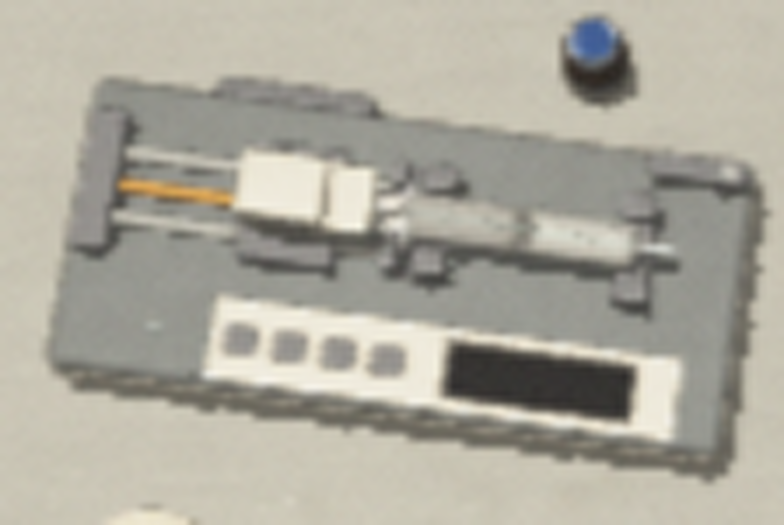

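View pics/sidec.png

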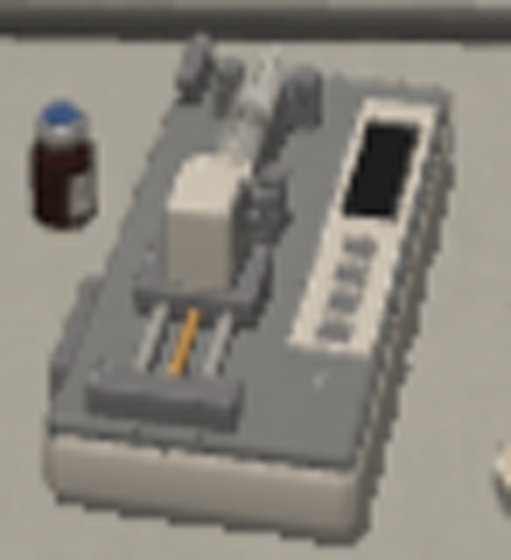

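The crop confirms the choice. A clear syringe lies in the saddles, with the barrel from (405,215) to (632,245) in the top crop. The white grip's top face is at (238–322, 150–230), and the claw is at (330–372, 195).

```bash
cat > h.py <<'E'
from workcell import ctrl
import numpy as np
np.set_printoptions(precision=3,suppress=True)
def bp(cam,px,z):
    c=ctrl.camera_info(cam);K=c["camera_matrix"];T=c["world_from_camera"]
    d=np.linalg.inv(K)@[px[0],px[1],1]; d=T[:3,:3]@[d[0],-d[1],-d[2]]
    o=T[:3,3]; return (o+d*(z-o[2])/d[2])[:2]
E
python3 - <<'E'
from h import *
tp=lambda u,v:(190+u/7-.43,200+v/7-.43); sp=lambda u,v:(262+u/7-.43,205+v/7-.43)
C=np.array([bp("top",tp(*p),40) for p in((103,80),(755,165),(722,455),(50,368))])
print("deck",C,"c",C.mean(0))
for i in range(4):
    e=C[(i+1)%4]-C[i];print(np.linalg.norm(e),np.degrees(np.arctan2(e[1],e[0])))
G=np.array([bp("top",tp(*p),89) for p in((240,150),(322,157),(318,231),(235,225))]);print("grip",G,G.mean(0))
print("grip side",[bp("side",sp(*p),89) for p in((168,209),(232,214),(250,165),(195,155))])
print("barrel end,flange",bp("top",tp(634,246),64),bp("top",tp(395,214),64))
print("side deck",[bp("side",sp(*p),40) for p in((50,430),(368,458),(452,92))])
E
```

```text
deck [[ 583.585  119.818]
 [ 539.384 -117.755]
 [ 433.889  -99.552]
 [ 477.816  140.919]] c [508.669  10.857]
241.6498972530273 -100.53961181126336
107.05317858012522 170.21011580422396
244.45044589677295 79.64801467086829
107.85358099646209 -11.282548028331986
grip [[544.132  65.216]
 [540.135  36.506]
 [513.783  38.763]
 [517.412  67.697]] [528.865  52.046]
grip side [array([541.994,  68.532]), array([519.562,  71.196]), array([513.086,  39.438]), array([532.82 ,  33.244])]
barrel end,flange [507.283 -71.666] [523.287  13.067]
side deck [array([581.19 , 132.074]), array([473.02 , 145.191]), array([431.118, -92.014])]
```

```bash
cat >> h.py <<'E'
from scipy.spatial.transform import Rotation as Ro
YAW=-10.3
xd=np.array([np.cos(np.radians(YAW)),np.sin(np.radians(YAW)),0]); yd=np.array([-xd[1],xd[0],0])
def togo(p,pos=None):
    "tool-frame shift and turn to TCP p, pointing down, tool y along driver x"
    o=ctrl.get_obs(); R=Ro.from_rotvec(o["orientation"])
    z=np.array([0,0,-1.]); y=xd if (R.as_matrix()[:,1]@xd)>-.3 else -xd
    T=Ro.from_matrix(np.c_[np.cross(y,z),y,z])
    print("t",o["t"],"pos",o["ee_pos"],"F",o["ft_force"],"w",o["width"],"g",o["grasp_force"])
    print("shift",R.inv().apply(np.array(p)-o["ee_pos"]),"turn",(R.inv()*T).as_rotvec())
E
python3 -c "
from h import *
togo([528.5,52.5,150])"
```

```text
t 0.4 pos [266.598 565.193 186.459] F [ 0.274 -0.317 -0.067] w 88.00550617032286 g 0.0
shift [-455.606 -351.945   36.522] turn [-0.    0.    1.31]
```

```bash
python3 -m creep '[{"translation":[-48,-37,0],"angular":[0,0,0.16],"jaw":1},{"translation":[-96,-74,0],"angular":[0,0,0.33],"jaw":1},{"translation":[-144,-111,0],"angular":[0,0,0.49],"jaw":1},{"translation":[-192,-148,0],"angular":[0,0,0.66],"jaw":1},{"translation":[-240,-185,0],"angular":[0,0,0.82],"jaw":1},{"translation":[-288,-222,0],"angular":[0,0,0.98],"jaw":1},{"translation":[-336,-259,0],"angular":[0,0,1.15],"jaw":1},{"translation":[-384,-296,0],"angular":[0,0,1.31],"jaw":1}]'
python3 -c "
from h import *
togo([528.5,52.5,120])"
```

```text
t: 1.4
ee_pos: [488.5, 131.9, 186.9]
orientation: [2.417, 2.006, 0.001]
ft_force: [-0.1, 0.3, 0.0]
width: 87.9
grasp_force: 0.0
t 1.4 pos [488.495 131.923 186.935] F [-0.11   0.297  0.048] w 87.92050326705674 g 0.0
shift [-70.72   53.901  66.948] turn [ 0.001 -0.    -0.006]
```

```bash
python3 -m creep '[{"translation":[-35,27,0],"angular":[0,0,0],"jaw":1},{"translation":[-71,54,10],"angular":[0,0,0],"jaw":1},{"translation":[-71,54,50],"angular":[0,0,0],"jaw":1},{"translation":[-71,54,67],"angular":[0,0,0],"jaw":1},{"translation":[-71,54,67],"angular":[0,0,0],"jaw":1},{"translation":[-71,54,67],"angular":[0,0,0],"jaw":1},{"translation":[-71,54,67],"angular":[0,0,0],"jaw":1},{"translation":[-71,54,67],"angular":[0,0,0],"jaw":1}]'
python3 - <<'E'
from h import *
import cv2
togo([528.5,52.5,61])
a=ctrl.get_image("side")[185:285,242:345,::-1];b=ctrl.get_image("top")[170:280,180:310,::-1]
cv2.imwrite("pics/s1.png",np.hstack([cv2.resize(a,(412,400),interpolation=2),cv2.resize(b,(388,400),interpolation=2)]))
E
```

```text
t: 2.4
ee_pos: [528.6, 54.5, 120.4]
orientation: [2.411, 2.013, 0.002]
ft_force: [-0.7, 0.2, 0.3]
width: 87.8
grasp_force: 0.0
t 2.4 pos [528.562  54.503 120.427] F [-0.69   0.228  0.345] w 87.79615019392588 g 0.0
shift [-2.003  0.209 59.427] turn [ 0.001 -0.     0.   ]
```

View pics/s1.png

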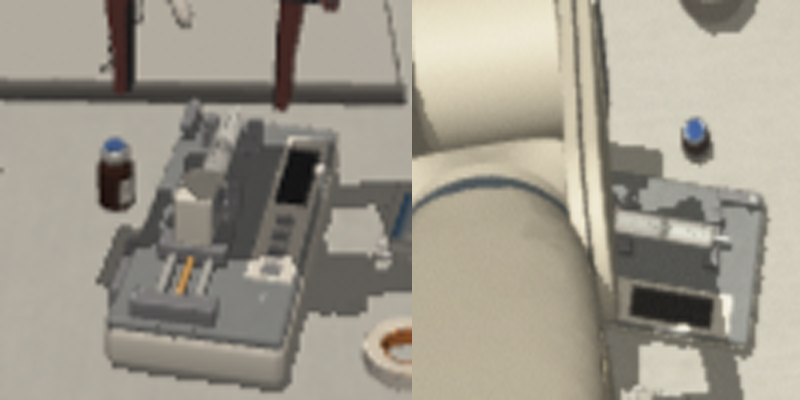

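The side half shows the open fingers, at (122,90) and (283,100), straddling the white grip at (195,210). The top half is mostly hidden by the arm. I'll descend and close on the grip.

```bash
python3 -m creep '[{"translation":[-2,0,20],"angular":[0,0,0],"jaw":1},{"translation":[-2,0,45],"angular":[0,0,0],"jaw":1},{"translation":[-2,0,59],"angular":[0,0,0],"jaw":1},{"translation":[-2,0,59],"angular":[0,0,0],"jaw":0.5},{"translation":[-2,0,59],"angular":[0,0,0],"jaw":0.2},{"translation":[-2,0,59],"angular":[0,0,0],"jaw":0.1},{"translation":[-2,0,59],"angular":[0,0,0],"jaw":0.1},{"translation":[-2,0,59],"angular":[0,0,0],"jaw":0.1}]'
```

```text
t: 3.5
ee_pos: [527.9, 52.2, 60.9]
orientation: [2.412, 2.013, 0.001]
ft_force: [-1.0, -0.1, -0.5]
width: 41.0
grasp_force: 0.0
```

```bash
python3 -m creep '[{"translation":[0,0,0],"angular":[0,0,0],"jaw":0.1},{"translation":[0,0,0],"angular":[0,0,0],"jaw":0.1},{"translation":[0,0,0],"angular":[0,0,0],"jaw":0.1},{"translation":[0,0,0],"angular":[0,0,0],"jaw":0.1},{"translation":[6,0,0],"angular":[0,0,0],"jaw":0.1},{"translation":[12,0,0],"angular":[0,0,0],"jaw":0.1},{"translation":[18,0,0],"angular":[0,0,0],"jaw":0.1},{"translation":[20,0,0],"angular":[0,0,0],"jaw":0.1}]'
```

```text
t: 4.5
ee_pos: [531.4, 72.5, 60.6]
orientation: [2.411, 2.014, 0.0]
ft_force: [-0.9, -0.4, -0.4]
width: 8.6
grasp_force: 0.0
```

Run:
```python
from h import *
import cv2
togo([528.5,52.5,61])
a=ctrl.get_image("side")[165:285,232:355,::-1];b=ctrl.get_image("top")[170:280,180:310,::-1]
print(ctrl.look_for("side","carriage_grip"))
cv2.imwrite("pics/s2.png",np.hstack([cv2.resize(a,(512,500),interpolation=2),cv2.resize(b,(285,500),interpolation=2)]))
```

```text
t 4.5 pos [531.372  72.462  60.569] F [-0.903 -0.361 -0.376] w 8.621175892213595 g 0.0
shift [-20.154   0.736  -0.432] turn [ 0. -0.  0.]
[{'rect': [278.0, 229.5, 299.6, 249.5], 'score': 0.52}]
```

View pics/s2.png

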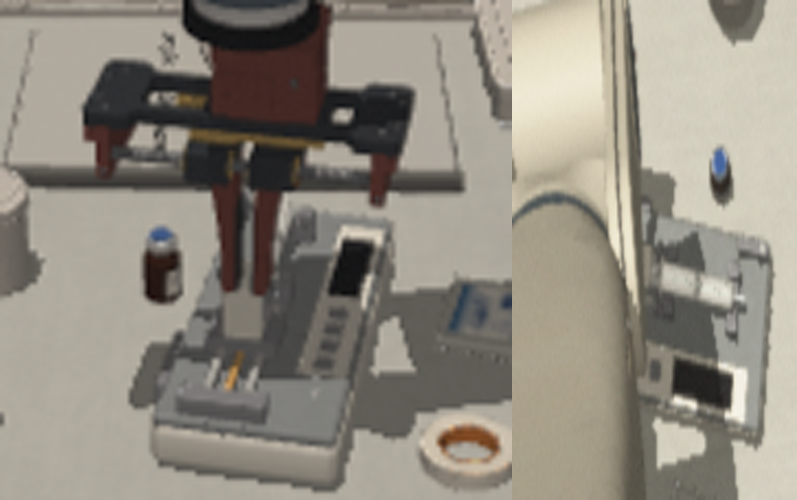

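Run:
```python
from h import *
def pj(cam,p):
    c=ctrl.camera_info(cam);q=np.linalg.inv(c["world_from_camera"])@[*p,1];u=c["camera_matrix"]@[q[0],-q[1],-q[2]];return u[:2]/u[2]
q=pj("side",[531.4,72.5,60.6]);print("TCP px",q,"crop",(q-[232,165])*[512/123,500/120])
for z in (40,61,89):
  for y in(36,68): print(z,y,(pj("side",[529,y,z])-[232,165])*[512/123,500/120])
o=ctrl.get_obs();print(o["qpos"],Ro.from_rotvec(o["orientation"]).as_matrix())
```

```text
TCP px [289.776 244.937] crop [240.5   333.069]
40 36 [244.57  326.749]
40 68 [244.254 357.046]
61 36 [244.896 298.337]
61 68 [244.585 328.249]
89 36 [245.339 259.68 ]
89 68 [245.035 289.05 ]
[ 0.113  0.479  1.906 -0.     0.757  0.292] [[ 0.179  0.984 -0.   ]
 [ 0.984 -0.179 -0.   ]
 [-0.    -0.    -1.   ]]
```

```bash
cat >> h.py <<'E'
def pj(cam,p):
    c=ctrl.camera_info(cam);q=np.linalg.inv(c["world_from_camera"])@[*p,1];u=c["camera_matrix"]@[q[0],-q[1],-q[2]];return u[:2]/u[2]
E
python3 - <<'E'
from h import *
import cv2
a=np.array([.4266,.904,0]);P=np.array([266.6,565.2,186.5])
im=cv2.imread("pics/side0.png")
im=cv2.resize(im[230:420,400:560],None,fx=3,fy=3,interpolation=2)
for s in(-50,0,50):
  for dz,c in((0,(0,255,0)),(28,(255,0,0))):
    q=(pj("side",P+s*a+[0,0,dz])-[400,230])*3;print(s,dz,q);cv2.circle(im,tuple(int(v) for v in q),3,c,-1)
b=cv2.resize(cv2.imread("pics/s1.png")[0:400,0:412],(320,311))
out=np.zeros((570,800,3),np.uint8);out[:,:480]=im;out[:311,480:]=b
for s in(-50,0,50):
  for dz,c in((0,(0,255,0)),(28,(255,0,0))):
    q=(pj("side",np.array([528.6,54.5,120.4+dz])+s*xd)-[242,185])*4*320/412;cv2.circle(out,(int(480+q[0]),int(q[1])),3,c,-1)
cv2.imwrite("pics/chk.png",out)
E
```

```text
-50 0 [224.133 349.788]
-50 28 [235.413 309.766]
0 0 [209.86  419.298]
0 28 [221.478 378.465]
50 0 [193.93  496.877]
50 28 [205.89  455.312]
```

View pics/chk.png

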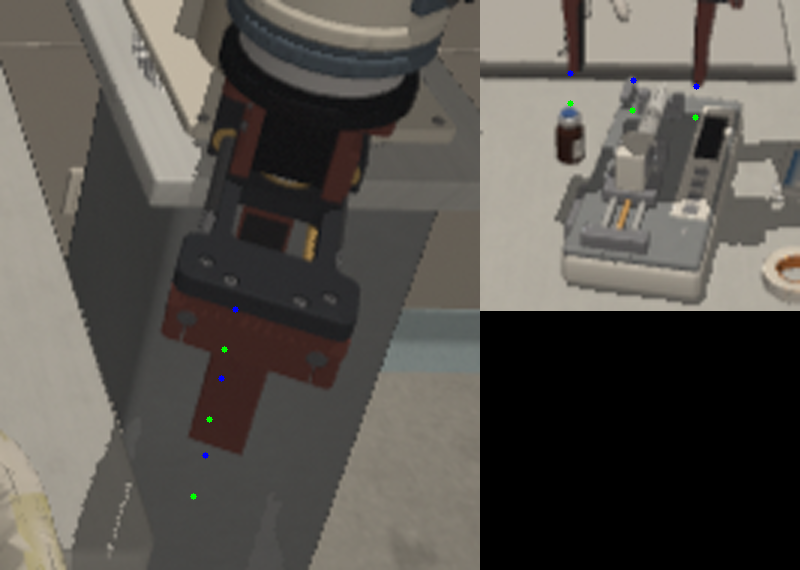

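The green dots, which mark the reported TCP, lie about 29 mm below the visible fingertips in both pictures; the blue dots (+28 mm) sit on them. So the real tips end about 29 mm above the reported TCP, and the jaws closed just over the grip. I'll allow for that: open above the grip, then go deeper.

```bash
python3 -m creep '[{"translation":[0,0,-8],"angular":[0,0,0],"jaw":0.1},{"translation":[-10,0,-15],"angular":[0,0,0],"jaw":0.7},{"translation":[-20,1,-15],"angular":[0,0,0],"jaw":0.7},{"translation":[-20,1,-15],"angular":[0,0,0],"jaw":0.7},{"translation":[-20,1,-15],"angular":[0,0,0],"jaw":0.7},{"translation":[-20,1,-15],"angular":[0,0,0],"jaw":0.7},{"translation":[-20,1,-15],"angular":[0,0,0],"jaw":0.7},{"translation":[-20,1,-15],"angular":[0,0,0],"jaw":0.7}]'
```

```text
t: 5.65
ee_pos: [528.6, 52.2, 75.5]
orientation: [-2.412, -2.013, 0.0]
ft_force: [-0.3, -1.0, 1.0]
width: 61.4
grasp_force: 0.0
```

```bash
python3 -m creep '[{"translation":[0,0,10],"angular":[0,0,0],"jaw":0.7},{"translation":[0,0,25],"angular":[0,0,0],"jaw":0.7},{"translation":[0,0,37],"angular":[0,0,0],"jaw":0.7},{"translation":[0,0,42],"angular":[0,0,0],"jaw":0.7},{"translation":[0,0,42],"angular":[0,0,0],"jaw":0.4},{"translation":[0,0,42],"angular":[0,0,0],"jaw":0.2},{"translation":[0,0,42],"angular":[0,0,0],"jaw":0.1},{"translation":[0,0,42],"angular":[0,0,0],"jaw":0.1}]'
```

```text
t: 6.65
ee_pos: [531.1, 51.9, 34.2]
orientation: [2.409, 2.011, 0.006]
ft_force: [12.4, -3.9, -10.8]
width: 25.2
grasp_force: 6.4
```

```bash
python3 -m creep '[{"translation":[0,2,0],"angular":[0,0,0],"jaw":0.1},{"translation":[0,3,0],"angular":[0,0,0],"jaw":0.1},{"translation":[0,3,0],"angular":[0,0,0],"jaw":0.1},{"translation":[4,3,0],"angular":[0,0,0],"jaw":0.1},{"translation":[8,3,0],"angular":[0,0,0],"jaw":0.1},{"translation":[12,3,0],"angular":[0,0,0],"jaw":0.1},{"translation":[16,3,0],"angular":[0,0,0],"jaw":0.1},{"translation":[20,3,0],"angular":[0,0,0],"jaw":0.1}]'
```

```text
t: 7.65
ee_pos: [535.3, 71.0, 34.1]
orientation: [2.412, 2.012, 0.0]
ft_force: [-0.5, -1.8, 4.7]
width: 24.0
grasp_force: 30.0
```

```bash
python3 -m creep '[{"translation":[4,0,0],"angular":[0,0,0],"jaw":0.1},{"translation":[8,0,0],"angular":[0,0,0],"jaw":0.1},{"translation":[12,0,0],"angular":[0,0,0],"jaw":0.1},{"translation":[16,0,0],"angular":[0,0,0],"jaw":0.1},{"translation":[18,0,0],"angular":[0,0,0],"jaw":0.1},{"translation":[20,0,0],"angular":[0,0,0],"jaw":0.1},{"translation":[21,0,0],"angular":[0,0,0],"jaw":0.1},{"translation":[22,0,0],"angular":[0,0,0],"jaw":0.1}]'
```

```text
t: 8.65
ee_pos: [539.5, 92.6, 34.1]
orientation: [2.412, 2.012, 0.001]
ft_force: [0.9, -2.3, 4.7]
width: 24.1
grasp_force: 30.0
```

```bash
python3 -m creep '[{"translation":[1,0,0],"angular":[0,0,0],"jaw":0.1},{"translation":[1,0,0],"angular":[0,0,0],"jaw":0.1},{"translation":[2,0,0],"angular":[0,0,0],"jaw":0.1},{"translation":[2,0,0],"angular":[0,0,0],"jaw":0.1},{"translation":[3,0,0],"angular":[0,0,0],"jaw":0.1},{"translation":[3,0,0],"angular":[0,0,0],"jaw":0.1},{"translation":[4,0,0],"angular":[0,0,0],"jaw":0.1},{"translation":[4,0,0],"angular":[0,0,0],"jaw":0.1}]'
```

```text
t: 9.65
ee_pos: [539.6, 93.3, 34.1]
orientation: [2.409, 2.012, -0.005]
ft_force: [-0.5, -21.0, 9.5]
width: 23.8
grasp_force: 30.0
```

```bash
python3 -m creep '[{"translation":[-2,0,0],"angular":[0,0,0],"jaw":0.1},{"translation":[-2,0,0],"angular":[0,0,0],"jaw":0.7},{"translation":[-2,0,0],"angular":[0,0,0],"jaw":0.7},{"translation":[-2,0,0],"angular":[0,0,0],"jaw":0.7},{"translation":[-2,0,0],"angular":[0,0,0],"jaw":0.7},{"translation":[-2,0,-30],"angular":[0,0,0],"jaw":0.7},{"translation":[-2,0,-70],"angular":[0,0,0],"jaw":0.7},{"translation":[-2,0,-100],"angular":[0,0,0],"jaw":0.7}]'
python3 - <<'E'
from h import *
import cv2
togo([515,-30,80])
a=ctrl.get_image("side")[185:285,242:345,::-1];b=ctrl.get_image("top")[200:275,215:302,::-1]
cv2.imwrite("pics/s3.png",np.hstack([cv2.resize(a,(250,520),interpolation=2),cv2.resize(b,None,fx=6,fy=6,interpolation=2)[:450,:].copy().repeat(1,0) if 0 else cv2.copyMakeBorder(cv2.resize(b,None,fx=6,fy=6,interpolation=2),0,70,0,0,0)]))
E
```

```text
t: 10.65
ee_pos: [539.7, 95.0, 135.0]
orientation: [2.412, 2.013, 0.001]
ft_force: [0.9, -0.1, 0.1]
width: 61.6
grasp_force: 0.0
t 10.65 pos [539.733  95.018 134.976] F [ 0.947 -0.062  0.082] w 61.57013954799479 g 0.0
shift [-127.441   -2.024   54.939] turn [ 0.001 -0.     0.   ]
```

View pics/s3.png

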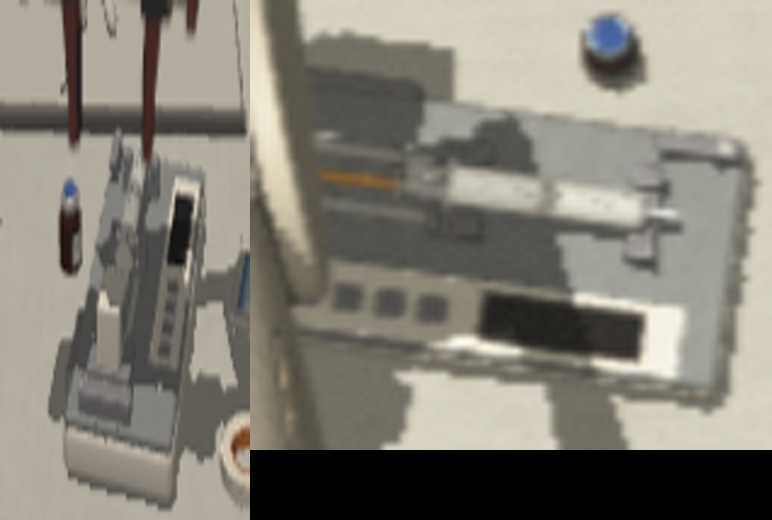

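The carriage now sits against its end block, with the grip at (108,320) in the left half. The claw is clear and the syringe still lies in its saddles, with the barrel from (450,186) to (640,208) in the right half.

Run:
```python
from h import *
tp=lambda u,v:(215+(u-250)/6-.42,200+v/6-.42)
A,B=bp("top",tp(450,186),67),bp("top",tp(642,208),67);e=A-B
print("barrel",A,B,np.linalg.norm(e),"yaw",np.degrees(np.arctan2(e[1],e[0]))-90)
F=bp("top",tp(645,213),63);R=bp("top",tp(457,187),63);print("saddles -45,+27",F,R,np.linalg.norm(F-R))
g=np.array([539.6,93.3]);y2=yd[:2]
for p in(A,B,F,R):print("from grip: along,lateral",(p-g)@y2,(p-g)@xd[:2])
```

```text
barrel [521.347   8.165] [507.949 -71.121] 80.41030080482818 yaw -9.590934824561558
saddles -45,+27 [506.499 -72.309] [521.542   5.476] 79.22652062520156
from grip: along,lateral -87.02689961365473 -2.7370037794233606
from grip: along,lateral -167.43104293584497 -1.7419097398245622
from grip: along,lateral -168.85917738900105 -2.956715855910598
from grip: along,lateral -89.6376926815194 -2.0634459539525962
```

```bash
python3 -m creep '[{"translation":[-30,0,0],"angular":[0,0,0],"jaw":0.6},{"translation":[-65,0,0],"angular":[0,0,0],"jaw":0.6},{"translation":[-100,-1,0],"angular":[0,0,0],"jaw":0.6},{"translation":[-131,-1,20],"angular":[0,0,0],"jaw":0.6},{"translation":[-131,-1,60],"angular":[0,0,0],"jaw":0.6},{"translation":[-131,-1,80],"angular":[0,0,0],"jaw":0.6},{"translation":[-131,-1,80],"angular":[0,0,0],"jaw":0.6},{"translation":[-131,-1,80],"angular":[0,0,0],"jaw":0.6}]'
python3 - <<'E'
from h import *
import cv2
togo([515,-30,17])
a=ctrl.get_image("side")[175:285,242:345,::-1];b=ctrl.get_image("top")[180:275,195:302,::-1]
cv2.imwrite("pics/s4.png",np.hstack([cv2.resize(a,(412,440),interpolation=2),cv2.resize(b,(388,440),interpolation=2)]))
E
```

```text
t: 11.75
ee_pos: [515.2, -33.8, 53.7]
orientation: [-2.412, -2.013, 0.0]
ft_force: [-0.2, 0.2, 0.5]
width: 53.1
grasp_force: 0.0
t 11.75 pos [515.224 -33.787  53.704] F [-0.201  0.237  0.466] w 53.05097257130558 g 0.0
shift [ 3.686 -0.897 36.704] turn [-0. -0. -0.]
```

View pics/s4.png

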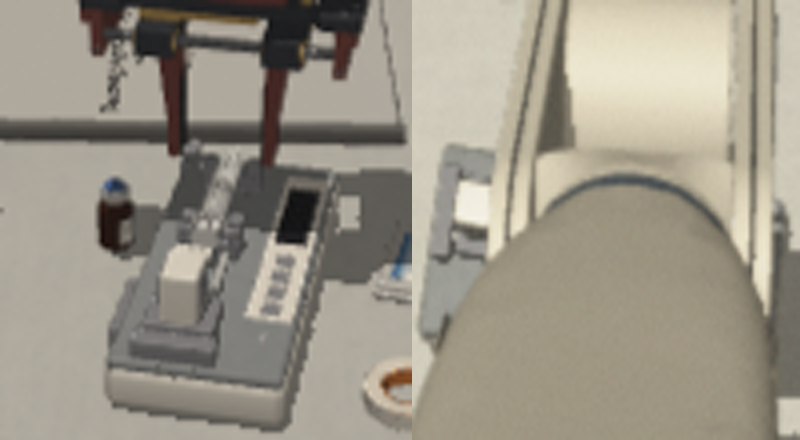

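In the side half, the fingers at (175,150) and (268,160) straddle the barrel at (222,175). The carriage is back at its stop at (180,285). I'll descend and grip.

```bash
python3 -m creep '[{"translation":[0,0,10],"angular":[0,0,0],"jaw":0.6},{"translation":[0,0,22],"angular":[0,0,0],"jaw":0.6},{"translation":[0,0,32],"angular":[0,0,0],"jaw":0.6},{"translation":[0,0,37],"angular":[0,0,0],"jaw":0.6},{"translation":[0,0,37],"angular":[0,0,0],"jaw":0.4},{"translation":[0,0,37],"angular":[0,0,0],"jaw":0.35},{"translation":[0,0,37],"angular":[0,0,0],"jaw":0.3},{"translation":[0,0,37],"angular":[0,0,0],"jaw":0.3}]'
python3 -m creep '[{"translation":[0,0,0],"angular":[0,0,0],"jaw":0.27},{"translation":[0,0,0],"angular":[0,0,0],"jaw":0.24},{"translation":[0,0,0],"angular":[0,0,0],"jaw":0.21},{"translation":[0,0,0],"angular":[0,0,0],"jaw":0.18},{"translation":[0,0,0],"angular":[0,0,0],"jaw":0.15},{"translation":[0,0,0],"angular":[0,0,0],"jaw":0.12},{"translation":[0,0,0],"angular":[0,0,0],"jaw":0.1},{"translation":[0,0,0],"angular":[0,0,0],"jaw":0.1}]'
```

```text
t: 12.85
ee_pos: [515.3, -33.9, 16.8]
orientation: [2.412, 2.013, 0.001]
ft_force: [-0.4, -0.2, -0.2]
width: 26.3
grasp_force: 0.0
t: 13.85
ee_pos: [515.1, -33.9, 16.6]
orientation: [2.412, 2.013, 0.0]
ft_force: [-0.7, -0.5, 0.5]
width: 17.6
grasp_force: 30.0
```

```bash
python3 -m creep '[{"translation":[0,0,-2],"angular":[0,0,0],"jaw":0.1},{"translation":[0,0,-5],"angular":[0,0,0],"jaw":0.1},{"translation":[0,0,-9],"angular":[0,0,0],"jaw":0.1},{"translation":[0,0,-14],"angular":[0,0,0],"jaw":0.1},{"translation":[0,0,-20],"angular":[0,0,0],"jaw":0.1},{"translation":[0,0,-26],"angular":[0,0,0],"jaw":0.1},{"translation":[0,0,-32],"angular":[0,0,0],"jaw":0.1},{"translation":[0,0,-38],"angular":[0,0,0],"jaw":0.1}]'
python3 -m creep '[{"translation":[0,0,-15],"angular":[0,0,0],"jaw":0.1},{"translation":[0,0,-30],"angular":[0,0,0],"jaw":0.1},{"translation":[0,0,-45],"angular":[0,0,0],"jaw":0.1},{"translation":[0,0,-60],"angular":[0,0,0],"jaw":0.1},{"translation":[0,0,-75],"angular":[0,0,0],"jaw":0.1},{"translation":[0,0,-90],"angular":[0,0,0],"jaw":0.1},{"translation":[0,0,-104],"angular":[0,0,0],"jaw":0.1},{"translation":[0,0,-112],"angular":[0,0,0],"jaw":0.1}]'
python3 - <<'E'
from h import *
import cv2
togo([515,-30,167])
a=ctrl.get_image("side")[115:285,222:365,::-1]
cv2.imwrite("pics/s5.png",cv2.resize(a,None,fx=3.5,fy=3.5,interpolation=2))
E
```

```text
t: 14.85
ee_pos: [515.1, -33.9, 55.1]
orientation: [2.412, 2.013, 0.0]
ft_force: [-0.9, -0.1, -0.5]
width: 17.9
grasp_force: 30.0
t: 15.85
ee_pos: [515.4, -33.9, 167.6]
orientation: [2.412, 2.012, 0.001]
ft_force: [0.4, -0.1, 0.3]
width: 18.3
grasp_force: 30.0
t 15.85 pos [515.388 -33.94  167.614] F [ 0.358 -0.051  0.294] w 18.345999374429343 g 29.98194694519043
shift [ 3.807 -1.087  0.614] turn [ 0.001 -0.    -0.   ]
```

View pics/s5.png

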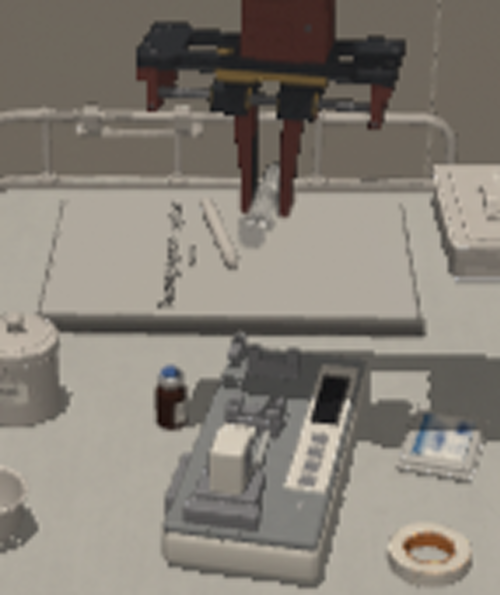

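The syringe hangs level between the fingers at (260,205). The cradle is empty and the carriage is at its stop at (228,455). I'll now hold still.

```bash
python3 -m creep '[{"translation":[0,0,0],"angular":[0,0,0],"jaw":0.1},{"translation":[0,0,0],"angular":[0,0,0],"jaw":0.1},{"translation":[0,0,0],"angular":[0,0,0],"jaw":0.1},{"translation":[0,0,0],"angular":[0,0,0],"jaw":0.1},{"translation":[0,0,0],"angular":[0,0,0],"jaw":0.1},{"translation":[0,0,0],"angular":[0,0,0],"jaw":0.1},{"translation":[0,0,0],"angular":[0,0,0],"jaw":0.1},{"translation":[0,0,0],"angular":[0,0,0],"jaw":0.1}]'
python3 -m creep '[{"translation":[0,0,0],"angular":[0,0,0],"jaw":0.1},{"translation":[0,0,0],"angular":[0,0,0],"jaw":0.1},{"translation":[0,0,0],"angular":[0,0,0],"jaw":0.1},{"translation":[0,0,0],"angular":[0,0,0],"jaw":0.1},{"translation":[0,0,0],"angular":[0,0,0],"jaw":0.1},{"translation":[0,0,0],"angular":[0,0,0],"jaw":0.1},{"translation":[0,0,0],"angular":[0,0,0],"jaw":0.1},{"translation":[0,0,0],"angular":[0,0,0],"jaw":0.1}]'
python3 -m creep '[{"translation":[0,0,0],"angular":[0,0,0],"jaw":0.1},{"translation":[0,0,0],"angular":[0,0,0],"jaw":0.1},{"translation":[0,0,0],"angular":[0,0,0],"jaw":0.1},{"translation":[0,0,0],"angular":[0,0,0],"jaw":0.1},{"translation":[0,0,0],"angular":[0,0,0],"jaw":0.1},{"translation":[0,0,0],"angular":[0,0,0],"jaw":0.1},{"translation":[0,0,0],"angular":[0,0,0],"jaw":0.1},{"translation":[0,0,0],"angular":[0,0,0],"jaw":0.1}]'
python3 -m creep '[{"translation":[0,0,0],"angular":[0,0,0],"jaw":0.1},{"translation":[0,0,0],"angular":[0,0,0],"jaw":0.1},{"translation":[0,0,0],"angular":[0,0,0],"jaw":0.1},{"translation":[0,0,0],"angular":[0,0,0],"jaw":0.1},{"translation":[0,0,0],"angular":[0,0,0],"jaw":0.1},{"translation":[0,0,0],"angular":[0,0,0],"jaw":0.1},{"translation":[0,0,0],"angular":[0,0,0],"jaw":0.1},{"translation":[0,0,0],"angular":[0,0,0],"jaw":0.1}]'
python3 -c "
from workcell import ctrl
print(ctrl.close_job())"
```

```text
t: 16.9
ee_pos: [515.1, -33.9, 166.6]
orientation: [2.412, 2.013, 0.0]
ft_force: [0.5, -0.1, -0.1]
width: 17.8
grasp_force: 30.0
t: 17.9
ee_pos: [515.1, -33.9, 166.6]
orientation: [-2.412, -2.013, -0.0]
ft_force: [-0.1, -0.4, -0.7]
width: 17.9
grasp_force: 30.0
t: 18.9
ee_pos: [515.0, -33.9, 166.6]
orientation: [-2.412, -2.013, 0.0]
ft_force: [0.3, 0.1, -0.7]
width: 17.6
grasp_force: 30.0
t: 19.9
ee_pos: [515.1, -33.9, 166.6]
orientation: [-2.412, -2.013, 0.0]
ft_force: [0.3, 0.9, 0.6]
width: 17.7
grasp_force: 30.0
the job is handed in; nothing more can be done
None
```

The job is handed in at 19.9 s: the carriage is back at its stop, and the syringe was lifted about 150 mm straight up and held level and still for 4 s, still gripped over the driver (the first close on the carriage grip shut on air just above it, because the real fingertips sit about 29 mm above the reported TCP).

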